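# Lock the filler cap of a steam ironing station

### The job

The steam station's tank has just been filled: fit its filler cap. Pinch the cap's two tabs together and keep them squeezed while you set the cap in the collar, feel for the angle at which its lugs drop through the gaps, press it down gently against the spring of the seal and turn it clockwise to the stop; then let go, so that both tabs spring out into the collar's notches and the cap stays locked down. Do not force the cap or the collar, and leave the funnel and the oil bottle where they stand.

Things in the scene. Friction and masses are not known exactly. Their poses are not given: they have to be found in the camera images.
- cap_mid (a point): Filler cap, loose, upright in a low steel drip tray (rim 12 mm): round black plastic plug with two grey tabs on top, 62 mm across, 56 mm high, 160 g. Point on its axis, half-way up (28 mm over the underside). z up the axis; tabs towards its +y and -y, lugs towards +x and -x; a half turn gives the same cap.
- cap_foot (a point): Centre of the cap's underside, cap axes. Upward from it: plug 49 mm across with a bevelled foot; two bayonet lugs at 4 to 8 mm, each 50 degrees wide, 60 mm across both; disc 62 mm across at 16 to 22 mm; tabs at 22 to 56 mm. In the collar the wall comes up to 25 mm above this point, so keep the fingertips 27 mm or more above it.
- tab_a (a joint): Squeeze of the tab on the cap's +y side: 0 free (sprung out) to 0.005 m (inner stop). Tabs are upright plates 26 mm wide, 48 mm over both outer faces, 38 mm fully squeezed. Each has a nib below, 8 mm wide, 17 to 22 mm above cap_foot, that sticks out to 37.5 mm from the axis, 32.5 mm squeezed. Spring 3.6 N out, 9.6 N in; a grip of 20 N keeps both in, 50 N holds firmly.
- tab_b (a joint): The same for the tab on the cap's -y side.
- mouth (a point): Centre of the top rim of the filler collar, an aluminium ring 82 mm across and 28 mm high on the station's deck; axes of the station, z up. Upper wall: inner radius 34 mm, 9 mm high, with two opposite open-topped notches about 16 mm wide for the nibs. Free nibs land on this wall and stop the cap with cap_foot 17 mm below the rim; squeezed ones pass inside it.
- lips (a point): On the collar's axis, 9 mm under the rim: top of two inward lips, 5 mm thick, 53 mm bore, parted by two opposite gaps of 65 degrees for the lugs. The gaps lie along the station's x, but the collar is clamped up to 32 degrees to either side of that: not measured, found by sight or by turning the cap until it drops. Lugs resting on the lips: cap_foot 4 mm below this point.
- seat (a point): Collar axis, 11 mm over the deck: top of the sprung rubber seal. It yields: 2 N at first touch by cap_foot, then 1.6 N per mm. Cap_foot 5 mm below here (10 N) frees the lugs to turn under the lips; at 8 mm (14 N) the disc lands hard on the lips. 60 degrees clockwise (from above) from the gaps the lugs meet stops and the nibs face the notches. Locked: 5 mm below.
- station: Steam ironing station, white housing, steel deck, fixed: 260 mm (x) by 300 mm (y), deck 152 mm high; origin under its centre, control panel on its -x side. The collar stands 55 mm to -x and 55 mm to -y of the centre. A brass relief valve 42 mm high stands on the deck 140 mm to +x and 160 mm to +y of the collar.
- funnel: White funnel, mouth down, in the far half of the drip tray some 140 mm from the cap; 80 mm across, 88 mm high; origin under its centre. To be left alone.
- oil: Amber oil bottle, 48 mm across, 130 mm high, on the table; origin under its centre. To be left alone.
Not all that is in view belongs to the job. Leave any orange or turquoise look-alike of the part that bears cap_mid alone.

How it is judged:
By the outcome, as a careful person would: the job done as asked, in the order asked, and still so for the second after the job is handed in, with the robot touching nothing.
It also fails if it takes over 72 s, if anything falls off the work surface, if the arm or the gripper's body presses on something with over 40 N, if the wrist force passes 120 N, or if a joint passes its speed limit or range.

### The arm

A 6-joint arm with a two-finger parallel gripper is mounted at the origin on the work surface. World frame = base frame: x ahead of the robot, y to its left, z up, the work surface at z = 0. Lengths are in mm, angles in rad, forces in N, time in s.
With the tool pointing down it reaches from about 300 to 775 mm from the base axis. Payload 14.6 kg.
Tool frame: the origin (TCP) lies between the finger pads; the fingertips stand 22 mm ahead of it and the grasp point (between the pads) lies 3 mm ahead of it (finger_overhang is the distance from the TCP to the fingertips, in mm); z points along the fingers, y is the direction in which the jaws open and shut (so a half turn about z gives the same grasp; the last joint's range is limited). The gripper opens to 94 mm and grips with 3 to 60 N. Pads are 16 mm wide; open, the fingers measure 119 mm over their backs; the gripper's body (75 mm by 177 mm) begins 78 mm behind the grasp point.
Start: joints at [1.269, 0.3, 1.521, -0, 1.321, -0.067], TCP at [127.955, 534.899, 189.746] pointing down, gripper open.
Joint ranges: [-3.03, 3.03], [-0.79, 2.21], [0.23, 2.52], [-1.04, 4.18], [0, 3.07], [-2.55, 2.55]. Speed limits (rad/s): [2.22, 2.22, 2.57, 3.14, 3.14, 3.14].

### API

Orientations are given as [roll, pitch, yaw] about the fixed x, y, z axes, in that order (R = Rz(yaw) Ry(pitch) Rx(roll)).
In Python, from cell import * gives the robot as it stands.
- The arm moves only by the tool jog_arm, never from a script. Its argument "increments" is a list of rows, each a list of 7 numbers: the shift along the tool's x, y, z in cm, then the turn, a rotation vector about the tool's x, y, z in degrees, then the finger opening in cm, from 0 to 9.4. In form: [[x, y, z, wx, wy, wz, grip], ...]. A call has 1 to 20 rows; each row shifts and turns the commanded pose from where the row before left it, along the tool's axes as they then stand; what a row does not reach is not made up. A row lasts 1/8 s, in which the tool goes at most 62.5 mm and 10.7 degrees, less where a joint would pass 70% of its speed; a pose out of reach is approached as far as the arm can. A call is refused whole if a number of a shift passes 6.25 or a number of a turn 10.7, either way. A call with a gripper value outside its range is refused whole. The fingers move at their own pace and stop on an object; "squeeze" is the grip in N (left out, the last holds). Time passes only in rows, so rows that do not move let the fingers close. It gives the time, the measured TCP pose, the force and the opening at its end, in the units of the state.
- read_state(): the state, without advancing time (a new reading comes with each control period).
- camera(name): name is "scene" or "top"; returns a dict with "image" (384x512x3 uint8, red, green, blue), "K" (3x3 intrinsics, pixels), "rvec" (rotation vector, rad) and "tvec" (3), from world to camera coordinates, as OpenCV has them. Camera axes: x right, y down, z forward; pixel columns grow to the right and rows downward; lengths in mm; the calibration is good to about 2 mm. A picture is of the moment at which its call begins. There is no depth.
- sign_off(): hands the job in, once; it reports no verdict.
Trained networks look in a picture, given as the dict that the camera call returned (one of the last four; its "shot" number tells which), for a name from the list of things; names that differ only in an ending like _2 or _b are one class to them, and where a whole thing is asked for, a point or a joint stands for the part that bears it (a point fixed in the world has none). Each returns a list of dicts, best first, with "conf" (0 to 1); they miss things now and then, are a little off and sometimes report something else, mostly with a low value. They report only what shows in the picture. A call takes as long as a camera call. They do not tell look-alikes from the thing itself.
- recognise(picture, name): "centre" ([x, y, z] in mm, in the coordinates of the camera as it stood for that picture, good to about 4 mm: the middle of the surface that is visible of it).
- regions_of(picture, name): "mask" (384x512 bool, what is visible of it).
The state is a dict: "clock": time; "joints": joint angles; "qd": joint speeds; "effort": joint torques, N m; "eef_pos": TCP position; "eef_rot": TCP orientation; "wrist_force": force on the tool from outside, world axes, zero at the start; "moment": the same for the moment, N m; "finger_gap": finger opening in mm.
Only numpy, scipy, OpenCV 4.12 (cv2) and the standard library are available. Lean on these libraries where they do the work, as an engineer would, in place of code of your own. Each camera call takes 0.05 s, during which the arm holds its last target.

## Working session

There is one attempt and no reset: what is moved stays moved. The work goes in short steps, Python scripts to look and compute and a tool call to move; the robot and the scene stay as the last step left them, time stands still between calls to the robot, and variables do not carry over. Pictures are saved under pics/ and viewed, and the job is handed in when it is done.

Besides the shell and the picture viewer there is one more tool, called as name([rows], argument=value, ...), one row to a line, values as JSON. jog_arm: Moves the arm, as the interface text tells. Its arguments: {"type":"object","properties":{"increments":{"type":"array"},"squeeze":{"type":"number"}},"required":["increments"]}

```bash
ls; mkdir -p pics; cat > h.py <<'E'
from cell import *
import numpy as np, cv2
def cam(n):
    return camera(n)
def save(im,name,scale=1,crop=None):
    if crop: x0,y0,x1,y1=crop; im=im[y0:y1,x0:x1]
    im=cv2.resize(im,None,fx=scale,fy=scale,interpolation=cv2.INTER_CUBIC)
    cv2.imwrite('pics/'+name,im[:,:,::-1])
def w2p(c,p):
    return cv2.projectPoints(np.array(p,float).reshape(-1,3),np.array(c['rvec'],float),np.array(c['tvec'],float),np.array(c['K'],float),None)[0].reshape(-1,2)
def RT(c):
    return cv2.Rodrigues(np.array(c['rvec'],float))[0],np.array(c['tvec'],float).ravel()
def c2w(c,p):
    R,t=RT(c); return R.T@(np.array(p)-t)
def pix2z(c,uv,z):
    R,t=RT(c); K=np.array(c['K']); d=R.T@np.linalg.inv(K)@np.array([uv[0],uv[1],1.]); o=-R.T@t
    return o+d*(z-o[2])/d[2]
E
python3 - <<'E'
from h import *
print(read_state())
for n in ['scene','top']:
    c=cam(n); save(c['image'],n+'0.png',1.5)
    R,t=RT(c); print(n,'campos',-R.T@t)
    for k in ['cap_mid','station','funnel','oil']:
        for r in recognise(c,k): print(k,r['conf'],c2w(c,r['centre']).round(1),w2p(c,c2w(c,r['centre'])).round())
E
```

```text
pics
{'clock': 0.0, 'joints': array([ 1.26938658e+00,  3.00525778e-01,  1.52160103e+00, -1.74479884e-06,
        1.32074429e+00, -6.66029883e-02]), 'qd': array([ 5.12331376e-04,  1.06660425e-03,  4.55811880e-04, -1.51034172e-05,
        1.02633592e-03, -1.98052484e-03]), 'effort': array([ 7.55366855e-04, -5.31810880e+01, -3.52726257e+01,  7.07967393e-02,
        2.44877703e-02, -1.04334961e-04]), 'eef_pos': array([127.87461347, 534.6150554 , 189.14793157]), 'eef_rot': array([-3.14031694e+00, -8.33987443e-05,  2.90678627e+00]), 'wrist_force': array([-0.43145331, -0.30812503,  0.05557442]), 'moment': array([ 0.00027738, -0.06485081, -0.02106142]), 'finger_gap': 94.28639183490861}
scene campos [1479.04408844   77.87102181  774.21372972]
cap_mid 0.6 [ 343.7 -154.2   30.8] [[235. 199.]]
cap_mid 0.59 [ 342.7 -274.4   25.4] [[201. 197.]]
cap_mid 0.55 [ 510.1 -184.1   25.3] [[215. 228.]]
station 0.76 [713.7 237.2 156.2] [[366. 253.]]
funnel 0.85 [ 636.1 -195.3   38.9] [[200. 250.]]
oil 0.58 [ 514.4 -420.8   66.4] [[139. 210.]]
top campos [ 332.73690844  -82.85289116 1187.54467844]
cap_mid 0.76 [ 494.7 -186.9   24.1] [[288. 191.]]
cap_mid 0.67 [ 336.8 -280.    20.1] [[317. 240.]]
cap_mid 0.65 [ 328.9 -162.1   18.4] [[281. 242.]]
station 0.9 [601.5 222.1 147.8] [[156. 149.]]
funnel 0.85 [ 620.9 -187.6   20.2] [[288. 154.]]
```

View pics/scene0.png

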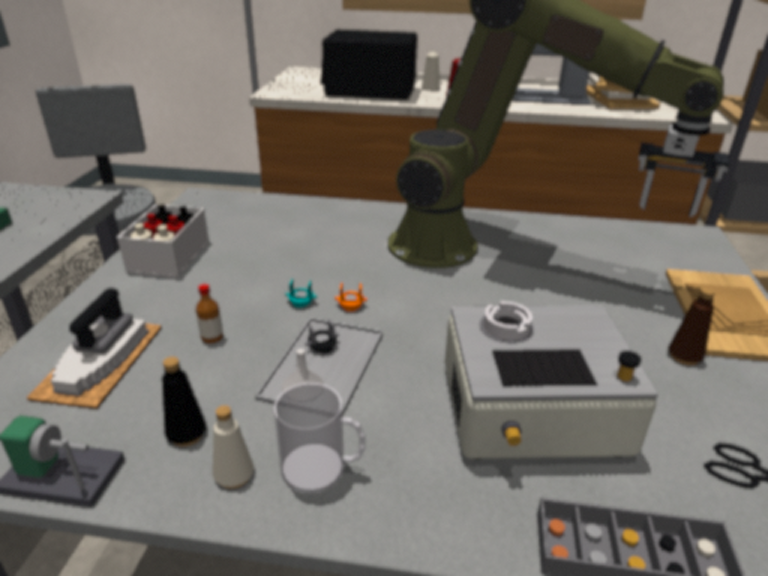

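View pics/top0.png

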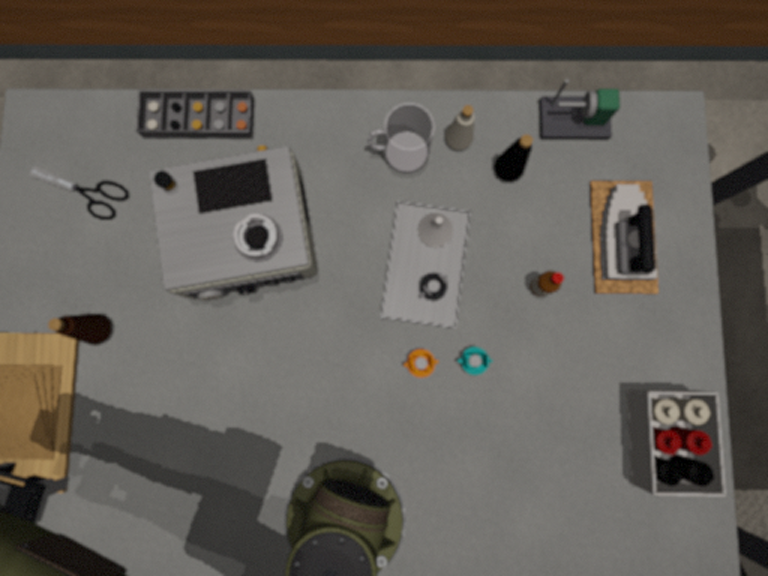

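The scene picture shows the black cap in the tray at scene (215,228) / top (288,191). Two others could be taken for it: the orange look-alike at scene (235,199) / top (281,242) and the turquoise one at scene (201,197) / top (317,240). By the description I choose the black one in the tray. Next I check it in a close crop.

```bash
python3 - <<'E'
from h import *
a=[];
for n,cc in [('top',(265,165,325,215)),('top',(100,95,220,200)),('scene',(190,205,245,240)),('scene',(300,190,430,260))]:
    c=cam(n); s=390/(cc[2]-cc[0]); im=c['image'][cc[1]:cc[3],cc[0]:cc[2]]
    im=cv2.resize(im,(390,int((cc[3]-cc[1])*s)),interpolation=cv2.INTER_CUBIC); 
    im=np.pad(im,((0,350-im.shape[0]),(0,0),(0,0))) if im.shape[0]<350 else im[:350]
    a.append(im); print(n,c['K'][0][0])
save(np.vstack([np.hstack(a[:2]),np.hstack(a[2:])])[:, :],'crop1.png',0.85)
E
```

```text
top 355.1204061650684
top 355.1204061650684
scene 402.0864970434486
scene 402.0864970434486
```

View pics/crop1.png

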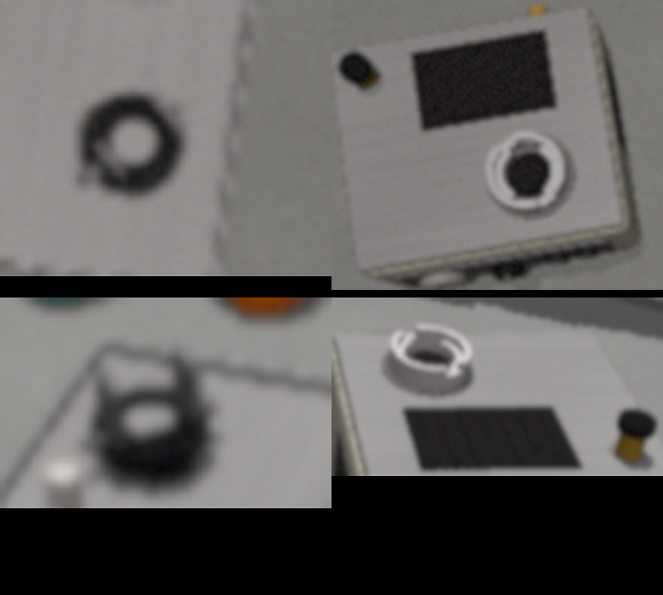

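The crop shows the black cap, its centre at about top px (288.5,191). Bumps (tabs and nibs) show at the lower left (280,197) and upper right (296,184). The collar is the white ring at top px (170,157). Next I fit wireframes for the angles.

```bash
python3 - <<'E'
from h import *
cs={n:cam(n) for n in ['top','scene']}
for n,c in cs.items():
    for k in ['cap_mid','station']:
        for r in regions_of(c,k):
            m=r['mask']; ys,xs=np.nonzero(m); print(n,k,round(r['conf'],2),m.sum(),xs.mean().round(2),ys.mean().round(2),xs.min(),xs.max(),ys.min(),ys.max())
            if k=='station': np.save('st_'+n,m)
a=[]
for n,cc in [('top',(273,176,303,206)),('scene',(198,210,233,240))]:
    im=cs[n]['image'][cc[1]:cc[3],cc[0]:cc[2]].astype(float); im=np.clip((im-im.min())/(im.max()-im.min())*255*1.3,0,255).astype(np.uint8)
    a.append(cv2.resize(im,(390,390),interpolation=cv2.INTER_CUBIC))
save(np.hstack(a),'crop2.png')
a=[]
for n,cc in [('top',(150,137,190,177)),('scene',(315,195,365,233))]:
    im=cs[n]['image'][cc[1]:cc[3],cc[0]:cc[2]].astype(float); im=np.clip((im-im.min())/(im.max()-im.min())*255*1.0,0,255).astype(np.uint8)
    a.append(cv2.resize(im,(390,390*(cc[3]-cc[1])//(cc[2]-cc[0])),interpolation=cv2.INTER_CUBIC)); a[-1]=np.pad(a[-1],((0,390-a[-1].shape[0]),(0,0),(0,0)))
save(np.hstack(a),'crop3.png')
E
```

```text
top cap_mid 0.77 303 280.2 241.78 270 290 232 251
top cap_mid 0.76 298 316.6 240.29 306 328 231 249
top cap_mid 0.52 300 289.07 189.99 280 298 181 199
top cap_mid 0.29 9254 155.34 149.46 99 212 97 199
top station 0.58 9157 155.23 149.02 100 211 97 199
scene cap_mid 0.78 280 214.66 225.9 205 224 216 235
scene cap_mid 0.72 214 200.5 196.45 191 211 187 204
scene cap_mid 0.49 211 233.44 198.74 224 244 189 206
scene station 0.58 12727 363.45 254.46 297 438 201 305
```

View pics/crop2.png

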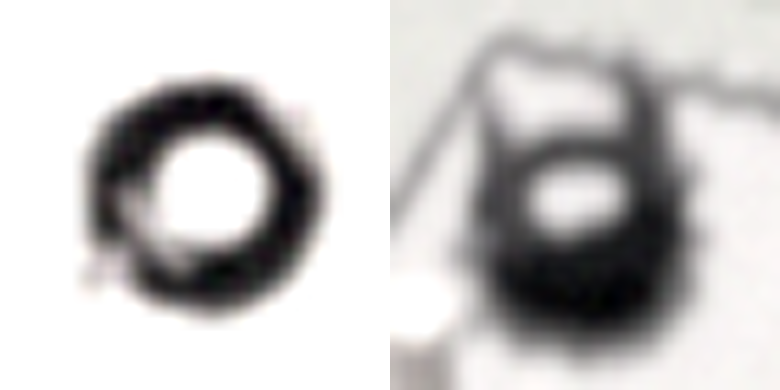

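View pics/crop3.png

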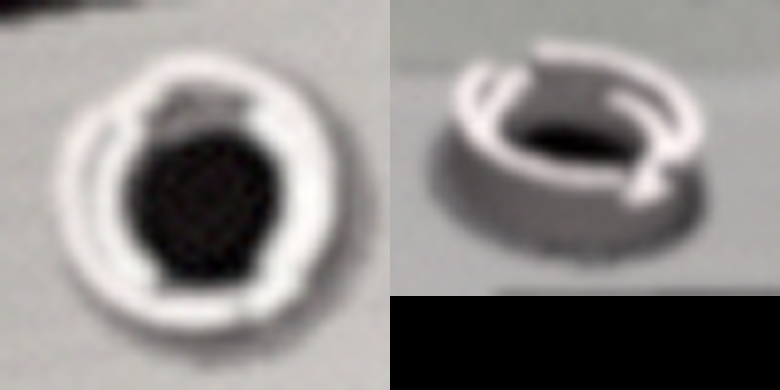

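The left crop shows nibs at about (281,196) and (296,185) in top pixels, and a tab plate seen edge-on at the lower left. The collar crop shows the two lip gaps, roughly up and down in the top picture, with notches at the upper left and lower right. Next I overlay models.

```bash
cat > ov.py <<'E'
from h import *
def rot(p,yaw):
    c,s=np.cos(yaw),np.sin(yaw); p=np.array(p,float); return np.c_[c*p[:,0]-s*p[:,1],s*p[:,0]+c*p[:,1],p[:,2]]
def circ(r,z,a0=0,a1=360):
    a=np.radians(np.linspace(a0,a1,60)); return np.c_[r*np.cos(a),r*np.sin(a),0*a+z]
def cap(x,y,z,yaw):
    L=[circ(31,22),circ(31,16)]
    for s in (1,-1):
        L.append([[-13,s*24,22],[-13,s*24,56],[13,s*24,56],[13,s*24,22]])
        L.append([[-4,s*24,22],[-4,s*37.5,22],[4,s*37.5,22],[4,s*24,22]])
    return [rot(l,yaw)+[x,y,z] for l in L]
def collar(x,y,z,phi): # z of rim, phi gap dir
    p=np.degrees(phi); L=[]
    L+= [circ(41,-28)]
    L+= [circ(41,0),circ(34,0)]
    for k in (0,180):
        L.append(np.vstack([circ(26.5,-9,32.5+k,147.5+k)]))
        for e in (32.5,-32.5):
            a=np.radians(e+k); L.append([[r*np.cos(a),r*np.sin(a),-9] for r in (26.5,34)])
        a=np.radians(30+k); u=np.array([np.cos(a),np.sin(a)]); v=np.array([-u[1],u[0]])
        for s in (8,-8):
            L.append([[*(34*u+s*v),0],[*(41*u+s*v),0]])
    return [rot(l,phi)+[x,y,z] for l in L]
def draw(c,L,crop,col=(255,0,0),N=390):
    x0,y0,x1,y1=crop; s=N/(x1-x0)
    im=cv2.resize(c['image'][y0:y1,x0:x1],(N,int((y1-y0)*s)),interpolation=cv2.INTER_CUBIC)
    o=im.copy()
    for l in L:
        p=w2p(c,l); p=((p+.5-[x0,y0])*s).round().astype(int)
        cv2.polylines(o,[p.reshape(-1,1,2)],False,col,1)
    return np.vstack([o])
E
python3 - <<'E'
from ov import *
cs={n:cam(n) for n in ['top','scene']}
c=cs['top']
# cap centre from dark mask in both views, disc mid at z~22+2
for z in (22,24): print(z,pix2z(c,(273+208/13-.5,176+197/13-.5),z))
# collar centre: outer ring px in top crop (197,193)/9.75
for z in (180,): print(pix2z(c,(150+197/9.75-.5,137+193/9.75-.5),z))
# station deck outline
for n,c in cs.items():
    m=np.load('st_%s.npy'%n).astype(np.uint8); q=cv2.minAreaRect(cv2.findContours(m,0,2)[0][0]); print(n,q)
E
```

```text
22 [ 496.56392969 -188.18989447   22.        ]
24 [ 496.28281301 -188.00914292   24.        ]
[572.2409188  170.97850647 180.        ]
top ((154.36000061035156, 148.98001098632812), (95.97203826904297, 104.29020690917969), 79.69515228271484)
scene ((367.5, 253.0), (104.0, 141.0), 90.0)
```

```bash
python3 - <<'E'
from ov import *
cs={n:cam(n) for n in ['top','scene']}
def go(L,crops,name):
    a=[]
    for n,cc in crops:
        for LL in ([],L):
            im=draw(cs[n],LL,cc); a.append(np.pad(im,((0,max(0,390-im.shape[0])),(0,0),(0,0)))[:390])
    save(np.vstack([np.hstack(a[:2]),np.hstack(a[2:])]),name,0.76)
go(cap(496.5,-188,2,np.radians(-45-90)),[('top',(273,176,303,206)),('scene',(198,210,233,245))],'ovcap.png')
go(collar(572.2,171,180,np.radians(2)),[('top',(150,137,190,177)),('scene',(315,190,365,240))],'ovcol.png')
E
```

```text
(no output)
```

View pics/ovcap.png

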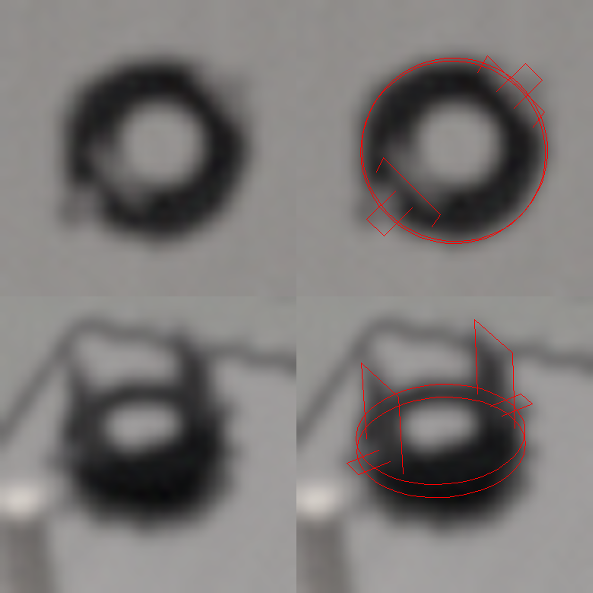

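View pics/ovcol.png

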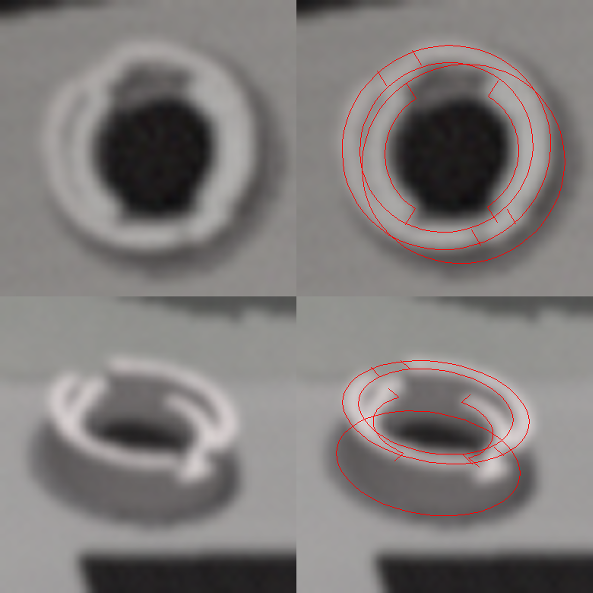

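```bash
python3 - <<'E'
from ov import *
from scipy.ndimage import map_coordinates as mc
cs={n:cam(n) for n in ['top','scene']}
X0=np.array([572.2,171,180.])
def samp(c,P):
    g=c['image'].astype(float).mean(2); p=w2p(c,P); return mc(g,[p[:,1],p[:,0]],order=1)
best={}
for n,c in cs.items():
    r=[]
    for dx in np.arange(-10,10.1,.5):
        for dy in np.arange(-8,8.1,.5):
            o=X0+[dx,dy,0]
            s=samp(c,circ(37.5,0)+o).mean()-.5*samp(c,circ(44,0)+o).mean()-.25*samp(c,circ(31,0)+o).mean()
            r.append((s,dx,dy))
    best[n]=max(r); print(n,best[n])
    o=X0+[best[n][1],best[n][2],0]
    a=np.radians(np.arange(0,360,10))
    for rr,z in ((37.5,0),(30,-9),(28,-9)):
        P=np.c_[rr*np.cos(a),rr*np.sin(a),0*a+z]+o
        print(rr,z,samp(c,P).round().astype(int).tolist())
E
```

```text
top (np.float64(65.3074583352116), np.float64(0.5), np.float64(0.5))
37.5 0 [160, 160, 160, 157, 156, 158, 161, 162, 160, 160, 159, 160, 160, 159, 162, 160, 159, 159, 162, 161, 149, 157, 166, 165, 162, 165, 168, 166, 163, 162, 166, 164, 166, 159, 157, 158]
30 -9 [94, 85, 87, 101, 135, 160, 160, 162, 159, 162, 161, 162, 164, 167, 164, 144, 111, 122, 128, 122, 109, 108, 131, 161, 169, 168, 169, 170, 169, 165, 163, 166, 166, 146, 100, 93]
28 -9 [92, 86, 84, 88, 120, 149, 153, 153, 155, 155, 156, 156, 157, 157, 160, 132, 89, 91, 93, 87, 80, 74, 106, 145, 153, 156, 154, 158, 155, 147, 147, 156, 155, 138, 99, 93]
scene (np.float64(64.59541494517639), np.float64(0.5), np.float64(1.5))
37.5 0 [161, 159, 144, 154, 185, 178, 198, 203, 204, 204, 199, 194, 188, 182, 184, 178, 174, 172, 174, 179, 162, 148, 151, 169, 190, 197, 199, 201, 198, 198, 200, 185, 170, 162, 165, 154]
30 -9 [150, 150, 152, 151, 159, 186, 184, 189, 201, 203, 196, 187, 181, 172, 165, 149, 113, 108, 108, 106, 110, 142, 172, 192, 193, 194, 200, 203, 199, 187, 176, 166, 158, 151, 149, 146]
28 -9 [156, 158, 157, 150, 141, 162, 174, 180, 188, 191, 186, 184, 177, 170, 164, 146, 112, 108, 108, 105, 109, 128, 154, 176, 184, 189, 189, 189, 185, 180, 172, 167, 162, 162, 160, 154]
```

The collar profile puts the lip gaps at world yaw of about 6.5° and the collar at (572.7,172). The cap is at about (498,-187) with its tab axis at about -50°. First I translate above the cap, then turn.

jog_arm([
  [-1.65,-1.95,0,0,0,0,9.4],
  [-3.3,-3.85,0,0,0,0,9.4],
  [-3.3,-3.85,0,0,0,0,9.4],
  [-3.3,-3.85,0,0,0,0,9.4],
  [-3.3,-3.85,0,0,0,0,9.4],
  [-3.3,-3.85,0,0,0,0,9.4],
  [-3.3,-3.85,0,0,0,0,9.4],
  [-3.3,-3.85,0,0,0,0,9.4],
  [-3.3,-3.85,0,0,0,0,9.4],
  [-3.3,-3.85,0,0,0,0,9.4],
  [-3.3,-3.85,0,0,0,0,9.4],
  [-3.3,-3.85,0,0,0,0,9.4],
  [-3.3,-3.85,0,0,0,0,9.4],
  [-3.3,-3.85,0,0,0,0,9.4],
  [-3.3,-3.85,0,0,0,0,9.4],
  [-3.3,-3.85,0,0,0,0,9.4],
  [-1.65,-1.93,0,0,0,0,9.4],
  [0,0,0,0,0,0,9.4],
])

```text
clock: 3.55
eef_pos: [498.2, -188.4, 189.2]
eef_rot: [3.141, -0.001, 2.905]
wrist_force: [-0.7, 0.4, -0.6]
finger_gap: 94.1
```

jog_arm([
  [0,0,0.5,0,0,10,9.4],
  [0,0,0.5,0,0,10.5,9.4],
  [0,0,0.5,0,0,10.6,9.4],
  [0,0,0.5,0,0,10.6,9.4],
  [0,0,0.5,0,0,10.6,9.4],
  [0,0,0.5,0,0,10.6,9.4],
  [0,0,0.5,0,0,10.6,9.4],
  [0,0,0.5,0,0,10.6,9.4],
  [0,0,0.5,0,0,10.6,9.4],
  [0,0,0.5,0,0,10.6,9.4],
  [0,0,0.5,0,0,10.6,9.4],
  [0,0,0.5,0,0,10.6,9.4],
  [0,0,0,0,0,0,9.4],
  [0,0,0,0,0,0,9.4],
])

```text
clock: 5.3
eef_pos: [498.1, -186.9, 130.1]
eef_rot: [3.141, -0.0, 0.704]
wrist_force: [-1.4, 0.3, -0.4]
finger_gap: 93.8
```

```bash
cat > look.py <<'E'
import sys
from ov import *
s=read_state(); print(s['clock'],s['eef_pos'].round(1),np.degrees(s['eef_rot']).round(2),s['wrist_force'].round(1),s['moment'].round(2),round(s['finger_gap'],1),np.degrees(s['joints']).round(0))
E
python3 - <<'E'
from look import *
y=s['eef_rot'][2]; p=s['eef_pos']
# finger wire: tips inner edges at +-gap/2 along tool y, 16 wide
g=s['finger_gap']/2; ty=np.array([np.sin(y),-np.cos(y),0]); tx=np.array([np.cos(y),np.sin(y),0])
L=[]
for sg in (1,-1):
    b=p+sg*g*ty-[0,0,22]; L.append([b-8*tx,b+8*tx,b+8*tx+sg*12.5*ty,b-8*tx+sg*12.5*ty,b-8*tx])
a=[]
for n,cc in [('top',(263,166,313,216)),('scene',(180,185,240,245))]:
    c=cam(n); a+= [draw(c,[],cc),draw(c,cap(498,-187,2,np.radians(-50-90))+L,cc)]
save(np.vstack([np.hstack(a[:2]),np.hstack(a[2:])]),'appr.png',.76)
E
```

```text
5.3 [ 498.1 -186.9  130.1] [ 1.7998e+02 -1.0000e-02  4.0310e+01] [-1.4  0.3 -0.4] [-0.12  0.09  0.01] 93.8 [-25.  18.  94.   0.  68.  25.]
```

View pics/appr.png

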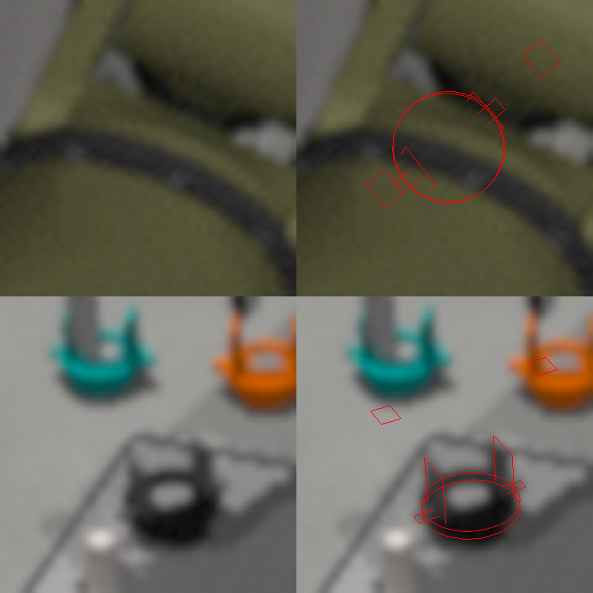

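```bash
python3 - <<'E'
from look import *
c=cam('scene'); print(c['tvec'],c['rvec']); save(c['image'],'ap2.png',5,(165,140,285,245))
print(w2p(c,[s['eef_pos'],s['eef_pos']-[0,0,22]]))
E
```

```text
5.4 [ 498.1 -187.1  130.1] [ 1.7998e+02 -1.0000e-02  4.0220e+01] [ 0.4 -0.2 -0.9] [-0.08  0.14  0.01] 94.2 [-25.  18.  94.   0.  68.  25.]
[ 140.3013201  -130.99040363 1660.18049158] [ 1.49302366  1.75484089 -0.9548597 ]
[[213.26870447 197.26197276]
 [213.56741016 203.43506591]]
```

View pics/ap2.png

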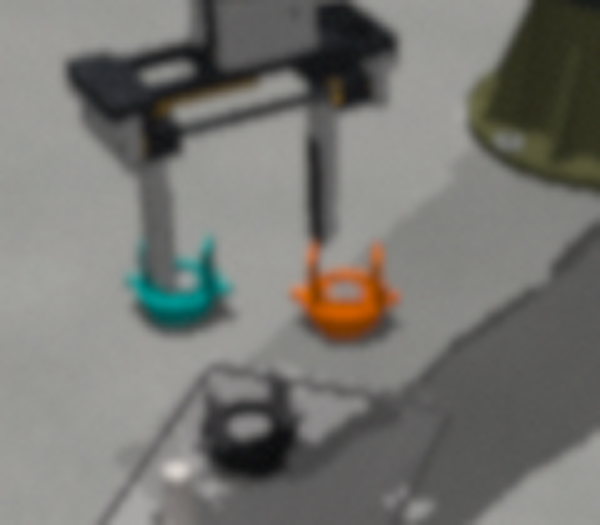

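```bash
python3 - <<'E'
from look import *
c=cam('scene')
y=2.9068; p=np.array([127.9,534.7,189.2]); ty=np.array([np.sin(y),-np.cos(y),0])
for sg in (1,-1): print(w2p(c,[p+sg*47*ty-[0,0,22],p+sg*59*ty-[0,0,22]]).round(1).tolist())
# sensitivity
q=np.array([498,-187,108.]); print(w2p(c,[q])[0], [(w2p(c,[q+d])-w2p(c,[q]))[0].round(2) for d in ([10,0,0],[0,10,0],[0,0,10])])
print(w2p(c,[[0,0,0],[0,0,100]]))
E
```

```text
5.45 [ 498.1 -187.2  130. ] [ 1.7998e+02 -1.0000e-02  4.0180e+01] [-0.1  0.4  0.6] [-0.04  0.1  -0.  ] 93.9 [-25.  18.  94.  -0.  68.  25.]
[[455.3, 153.6], [459.1, 154.2]]
[[426.3, 148.8], [422.7, 148.2]]
[213.62089199 203.43707087] [array([-0.79,  1.81]), array([3.25, 0.32]), array([-0.13, -2.79])]
[[287.35058607 164.23137231]
 [288.79156769 142.02275791]]
```

```bash
python3 - <<'E'
import cv2
im=cv2.imread('pics/scene0.png'); cv2.imwrite('pics/s0c.png',cv2.resize(im[60:260,560:768],None,fx=2.8,fy=2.8))
E
```

```text
(no output)
```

View pics/s0c.png

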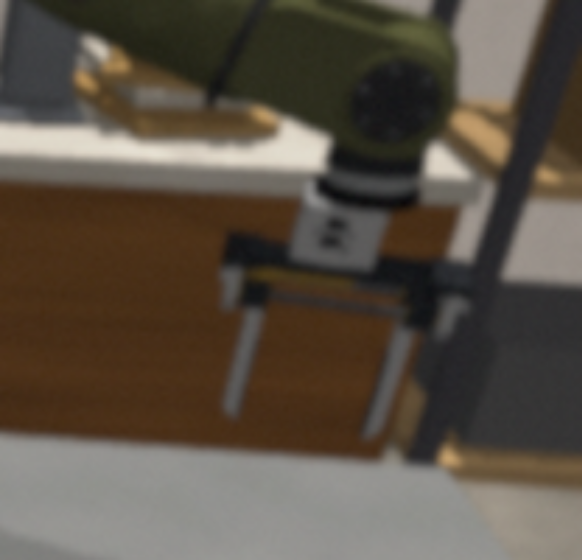

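```bash
python3 - <<'E'
from look import *
c=cam('top')
y=2.9068; p=np.array([127.9,534.7,189.2]); ty=np.array([np.sin(y),-np.cos(y),0])
for d in (-22,75,100): print(d,(1.5*w2p(c,[p+sg*88*ty+[0,0,d] for sg in (1,-1)])).round(1).tolist())
print(w2p(c,[[0,0,0]])*1.5)
E
python3 - <<'E'
import cv2
im=cv2.imread('pics/top0.png'); cv2.imwrite('pics/t0c.png',cv2.resize(im[380:576,0:260],None,fx=3,fy=3))
E
```

```text
5.5 [ 498.1 -187.3  129.9] [ 1.7999e+02 -1.0000e-02  4.0140e+01] [-0.1 -0.2 -0.3] [-0.04  0.09 -0.06] 94.1 [-25.  18.  94.  -0.  68.  25.]
-22 [[7.8, 455.7], [96.9, 479.6]]
75 [[-32.4, 465.9], [66.0, 492.5]]
100 [[-44.2, 468.9], [56.9, 496.2]]
[[344.12018863 517.22132947]]
```

View pics/t0c.png

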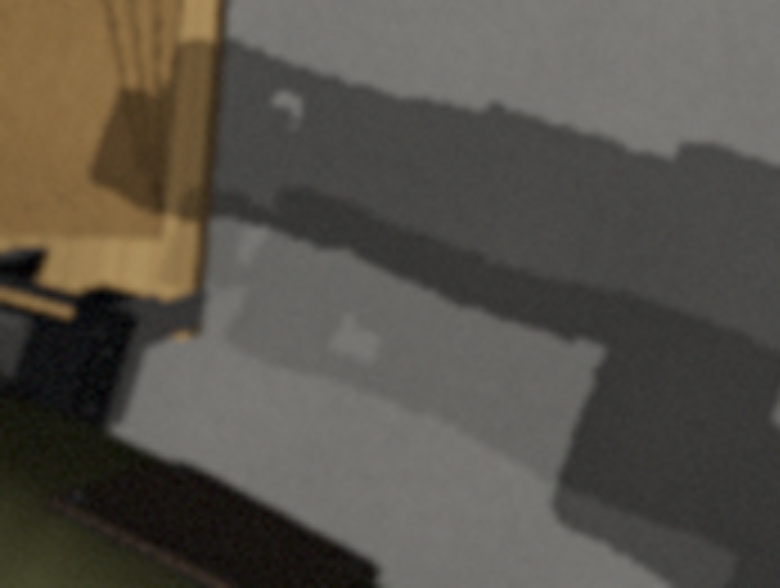

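jog_arm([
  [0,0,1,0,0,0,9.4],
  [0,0,1,0,0,0,9.4],
  [0,0,1,0,0,0,9.4],
  [0,0,0.5,0,0,0,9.4],
  [0,0,0,0,0,0,9.4],
  [0,0,0,0,0,0,9.4],
])

```text
clock: 6.3
eef_pos: [498.3, -187.4, 95.0]
eef_rot: [3.141, -0.0, 0.699]
wrist_force: [0.1, -0.8, 1.0]
finger_gap: 94.0
```

```bash
python3 - <<'E'
from look import *
c=cam('scene'); 
y=s['eef_rot'][2]; p=s['eef_pos']; g=s['finger_gap']/2; ty=np.array([np.sin(y),-np.cos(y),0]); tx=np.array([np.cos(y),np.sin(y),0])
L=[]
for sg in (1,-1):
    b=p+sg*g*ty-[0,0,22]; L.append([b-8*tx,b+8*tx,b+8*tx+sg*12.5*ty,b-8*tx+sg*12.5*ty,b-8*tx])
o=draw(c,L,(175,170,265,245),N=780); save(o,'ap3.png')
t=cam('top'); save(t['image'],'ap3t.png',1.5)
E
```

```text
6.3 [ 498.3 -187.4   95. ] [ 1.7997e+02 -1.0000e-02  4.0050e+01] [ 0.1 -0.8  1. ] [-0.04  0.11  0.03] 94.0 [-25.  21.  96.  -0.  63.  25.]
```

View pics/ap3.png

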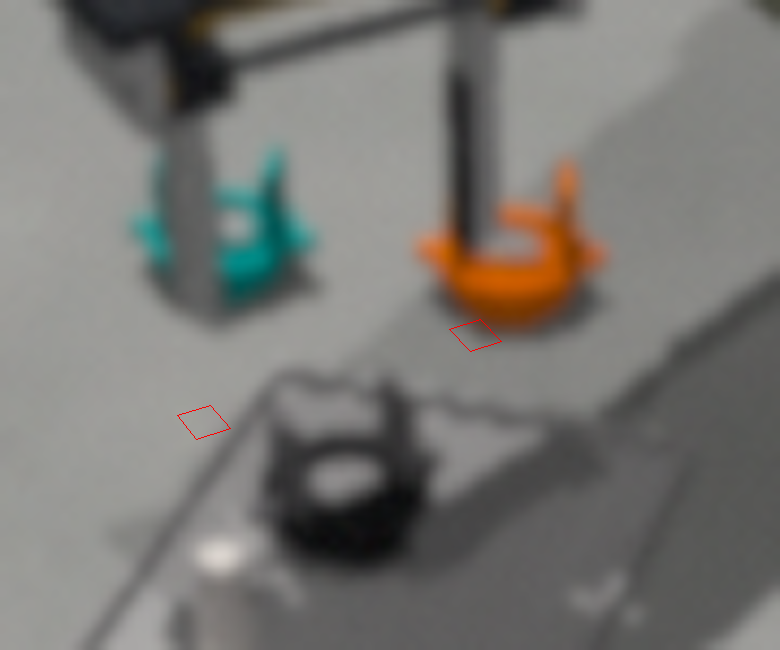

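View pics/ap3t.png

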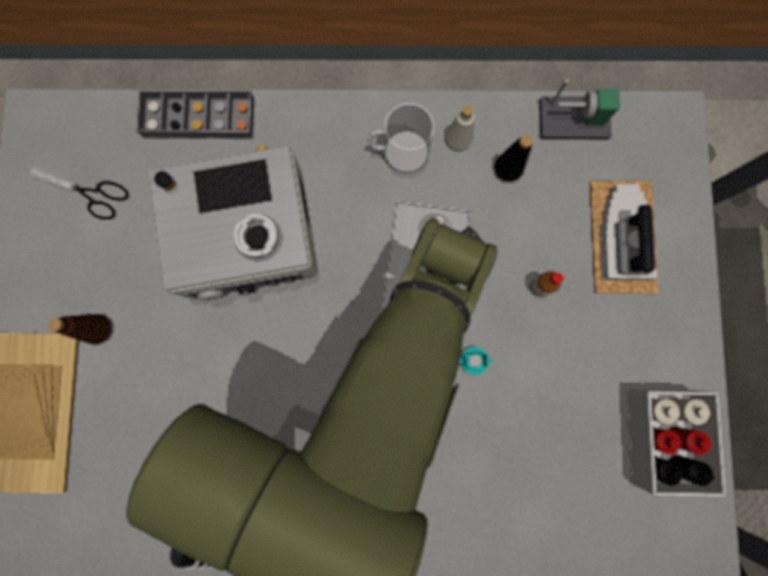

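The scene picture shows the fingertips (zoom (195,310) and (470,250)) about 10 px above where the stated geometry puts them. I go down carefully, watching force, and look again at the described grasp height.

jog_arm([
  [0,0,1,0,0,0,9.4],
  [0,0,1,0,0,0,9.4],
  [0,0,1,0,0,0,9.4],
  [0,0,0.5,0,0,0,9.4],
  [0,0,0,0,0,0,9.4],
  [0,0,0,0,0,0,9.4],
])

```text
clock: 7.15
eef_pos: [498.2, -187.4, 60.0]
eef_rot: [3.141, -0.0, 0.699]
wrist_force: [-0.3, -0.7, 0.2]
finger_gap: 93.6
```

```bash
cat > v.py <<'E'
from look import *
def fing(ext=22):
    y=s['eef_rot'][2]; p=s['eef_pos']; g=s['finger_gap']/2; ty=np.array([np.sin(y),-np.cos(y),0]); tx=np.array([np.cos(y),np.sin(y),0])
    L=[]
    for sg in (1,-1):
        b=p+sg*g*ty-[0,0,ext]; L.append([b-8*tx,b+8*tx,b+8*tx+sg*12.5*ty,b-8*tx+sg*12.5*ty,b-8*tx])
    return L
E
python3 - <<'E'
from v import *
c=cam('scene'); save(draw(c,fing(),(175,180,265,245),N=780),'ap4.png')
E
```

```text
7.15 [ 498.2 -187.4   60. ] [ 1.7998e+02 -1.0000e-02  4.0050e+01] [-0.3 -0.7  0.2] [0.03 0.13 0.01] 93.6 [-25.  23.  98.  -0.  59.  25.]
```

View pics/ap4.png

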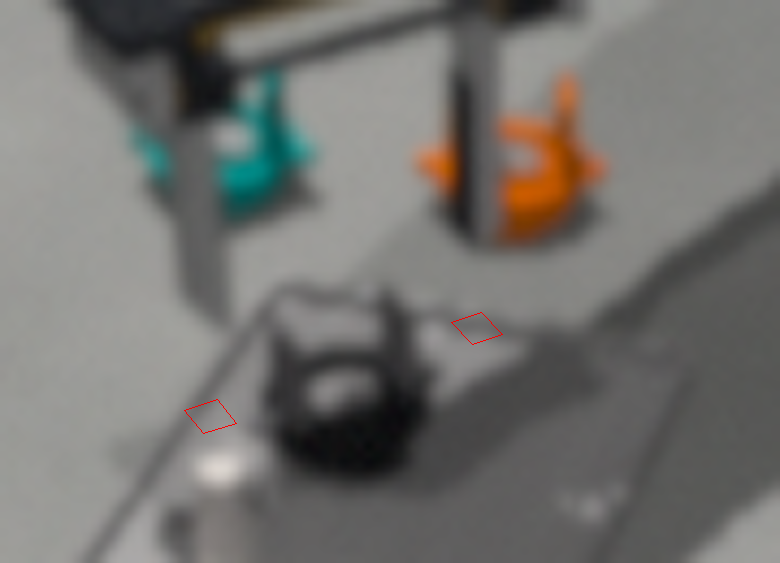

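```bash
python3 - <<'E'
from v import *
c=cam('top'); y=s['eef_rot'][2]; p=s['eef_pos']; ty=np.array([np.sin(y),-np.cos(y),0]); tx=np.array([np.cos(y),np.sin(y),0])
L=[]
for dz,dx in ((85,0),(125,0),(85,-60)):
    b=p+[dx,0,dz]; L.append([b+88*ty+37*tx,b+88*ty-37*tx,b-88*ty-37*tx,b-88*ty+37*tx,b+88*ty+37*tx])
save(draw(c,L,(240,130,350,212),N=780),'ap5.png')
E
```

```text
7.2 [ 498.3 -187.4   60.1] [ 1.7997e+02 -1.0000e-02  4.0050e+01] [ 0.3  0.5 -0.6] [-0.08  0.13 -0.03] 94.1 [-25.  23.  98.  -0.  59.  25.]
```

View pics/ap5.png

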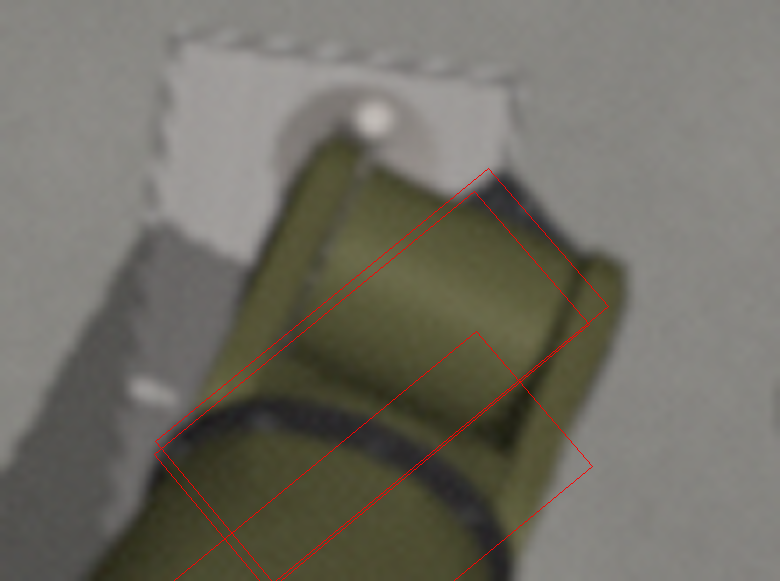

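The top view shows the gripper bar end at zoom (510-580,170-250). That fits the reported x, y with the gripper about 40 mm higher than stated; x, y are right. So the fingertips really are above the cap. I continue down in small steps.

jog_arm([
  [0,0,0.5,0,0,0,9.4],
  [0,0,0.5,0,0,0,9.4],
  [0,0,0.5,0,0,0,9.4],
  [0,0,0.5,0,0,0,9.4],
  [0,0,0.5,0,0,0,9.4],
  [0,0,0,0,0,0,9.4],
  [0,0,0,0,0,0,9.4],
])

```text
clock: 8.12
eef_pos: [498.1, -187.4, 34.9]
eef_rot: [3.141, -0.0, 0.699]
wrist_force: [-1.1, -0.1, -0.3]
finger_gap: 93.7
```

```bash

python3 - <<'E'
from v import *
c=cam('scene'); save(draw(c,fing(-15),(175,180,265,245),N=780),'ap6.png')
E
```

```text
8.125 [ 498.1 -187.4   34.9] [179.99  -0.    40.05] [-1.1 -0.1 -0.3] [-0.09  0.13  0.01] 93.7 [-25.  25.  98.  -0.  56.  25.]
```

View pics/ap6.png

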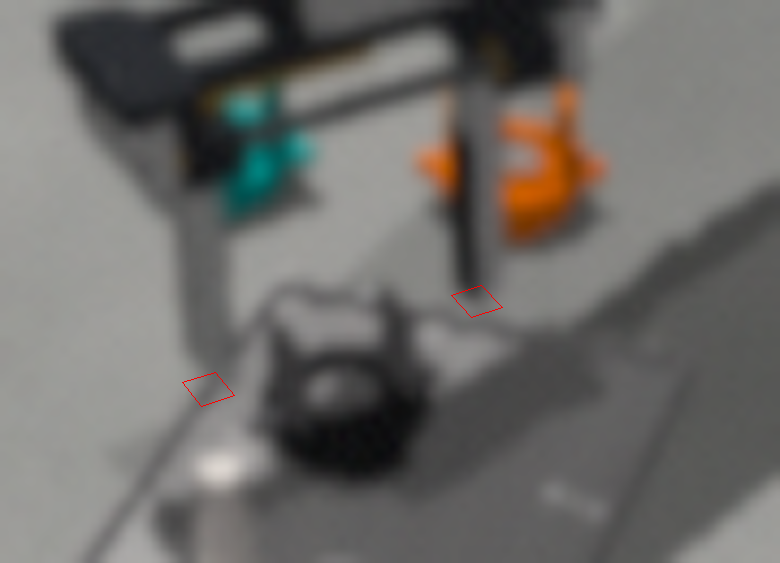

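jog_arm([
  [0,0,0.5,0,0,0,9.4],
  [0,0,0.5,0,0,0,9.4],
  [0,0,0.5,0,0,0,9.4],
  [0,0,0.4,0,0,0,9.4],
  [0,0,0,0,0,0,9.4],
  [0,0,0,0,0,0,9.4],
])

```text
clock: 8.93
eef_pos: [498.2, -187.3, 15.8]
eef_rot: [3.141, -0.0, 0.699]
wrist_force: [-0.7, 0.1, 0.0]
finger_gap: 93.9
```

```bash

python3 - <<'E'
from v import *
c=cam('scene'); save(draw(c,fing(-15),(175,180,265,245),N=780),'ap7.png')
E
```

```text
8.925 [ 498.2 -187.3   15.8] [179.99  -0.    40.05] [-0.7  0.1  0. ] [-0.04  0.08 -0.03] 93.9 [-25.  27.  99.  -0.  54.  25.]
```

View pics/ap7.png

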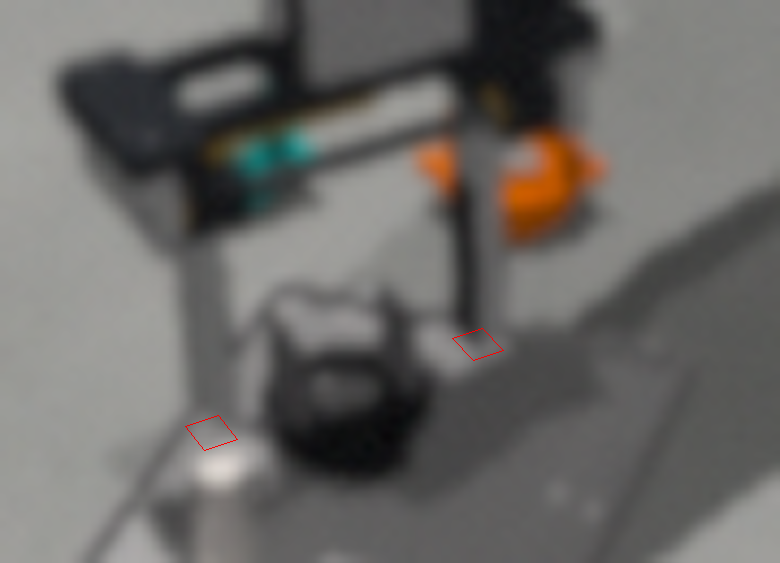

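The fingertips (zoom (220,425) and (475,332)) now stand beside the tabs at about z 37, straddling the cap. I lower 3 mm and close gently, then firmly.

jog_arm([
  [0,0,0.3,0,0,0,9.4],
  [0,0,0,0,0,0,7.5],
  [0,0,0,0,0,0,6.5],
  [0,0,0,0,0,0,5.8],
  [0,0,0,0,0,0,5.2],
  [0,0,0,0,0,0,4.8],
  [0,0,0,0,0,0,4.5],
  [0,0,0,0,0,0,4.2],
  [0,0,0,0,0,0,4.0],
  [0,0,0,0,0,0,3.5],
  [0,0,0,0,0,0,3.0],
  [0,0,0,0,0,0,3.0],
], squeeze=30)

```text
clock: 10.48
eef_pos: [498.3, -187.4, 13.2]
eef_rot: [3.141, -0.0, 0.699]
wrist_force: [-1.1, 1.3, 6.0]
finger_gap: 36.4
```

```bash

python3 - <<'E'
from v import *
c=cam('scene'); save(draw(c,[],(175,180,265,245),N=780),'ap8.png')
E
```

```text
10.475 [ 498.3 -187.4   13.2] [ 1.7997e+02 -1.0000e-02  4.0040e+01] [-1.1  1.3  6. ] [ 0.08  0.41 -0.03] 36.4 [-25.  27.  99.  -0.  54.  25.]
```

View pics/ap8.png

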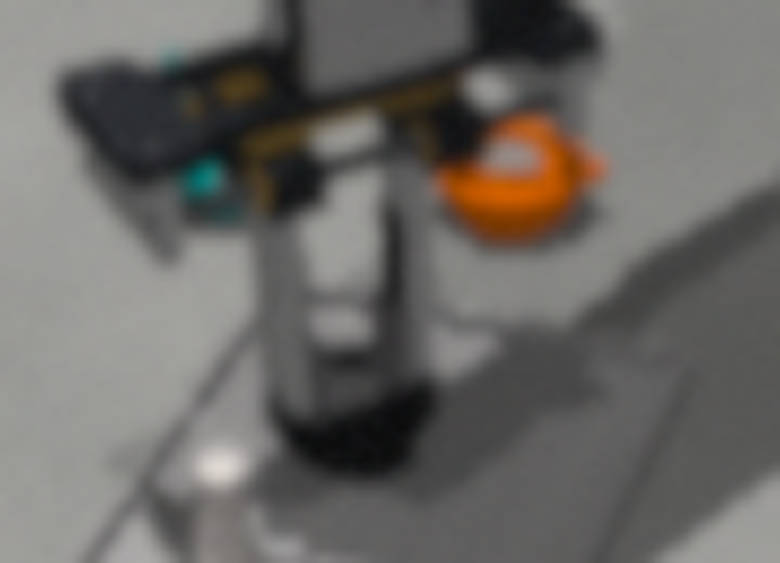

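```bash

python3 - <<'E'
from v import *
c=cam('scene')
y=s['eef_rot'][2]; p=s['eef_pos']; ty=np.array([np.sin(y),-np.cos(y),0]); tx=np.array([np.cos(y),np.sin(y),0])
L=cap(498.2,-187.4,2,y)[:2]
for z in (24,30,36): 
    for sg in (1,-1):
        b=np.array([p[0],p[1],z])+sg*19*ty; L.append([b-8*tx,b+8*tx,b+8*tx+sg*12.5*ty,b-8*tx+sg*12.5*ty,b-8*tx])
a=[draw(c,l,(195,205,235,240),N=390) for l in ([],L)]
save(np.hstack(a),'ap9.png',1)
E
```

```text
10.525 [ 498.3 -187.4   13.2] [ 1.7997e+02 -1.0000e-02  4.0050e+01] [-0.6  0.4  6.1] [ 0.07  0.43 -0.03] 36.1 [-25.  27.  99.  -0.  54.  25.]
```

View pics/ap9.png

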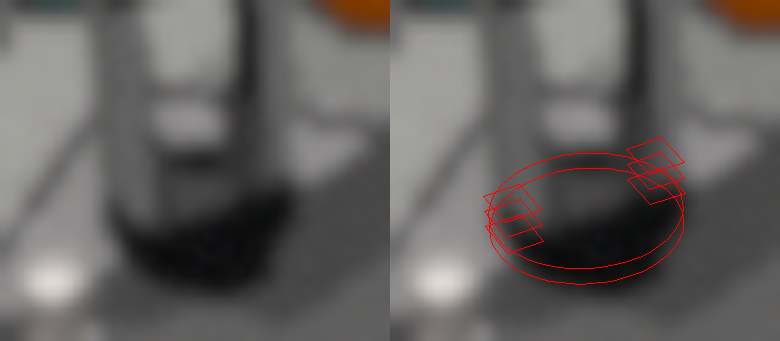

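jog_arm([
  [0,0,0,0,0,0,3.0],
  [0,0,-0.1,0,0,0,3.0],
  [0,0,-0.1,0,0,0,3.0],
  [0,0,-0.3,0,0,0,3.0],
  [0,0,-0.5,0,0,0,3.0],
  [0,0,-0.5,0,0,0,3.0],
  [0,0,-0.5,0,0,0,3.0],
  [0,0,0,0,0,0,3.0],
  [0,0,0,0,0,0,3.0],
], squeeze=40)

```text
clock: 11.7
eef_pos: [498.0, -187.3, 32.7]
eef_rot: [-3.142, 0.0, 0.699]
wrist_force: [0.8, 0.6, -1.5]
finger_gap: 35.8
```

```bash

python3 - <<'E'
from v import *
c=cam('scene')
a=[draw(c,l,(185,185,240,235),N=390) for l in ([],cap(498.2,-187.4,22,s['eef_rot'][2]))]
save(np.hstack(a),'ap10.png',1)
E
```

```text
11.7 [ 498.  -187.3   32.7] [-180.      0.     40.05] [ 0.8  0.6 -1.5] [-0.02  0.1  -0.  ] 35.8 [-25.  26.  99.  -0.  56.  25.]
```

View pics/ap10.png

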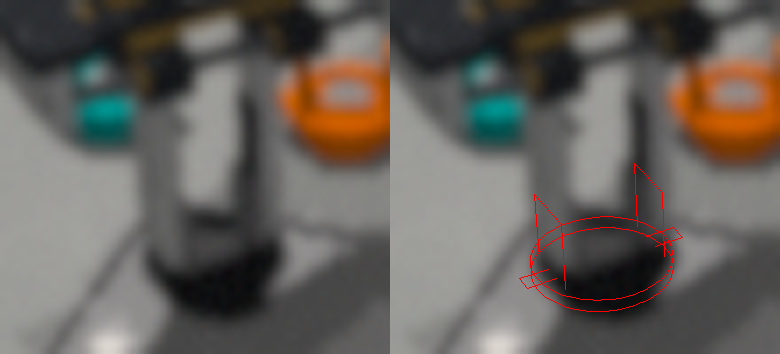

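Lifted: the wrist reads -1.5 N, which is the cap's weight, and the gap is about 36 mm, so both tabs are in. Next I raise the cap and carry it over to the collar.

jog_arm([
  [0,0,-1,0,0,0,3.0],
  [0,0,-2,0,0,0,3.0],
  [0,0,-2,0,0,0,3.0],
  [0,0,-2,0,0,0,3.0],
  [0,0,-2,0,0,0,3.0],
  [0,0,-2,0,0,0,3.0],
  [0,0,-2,0,0,0,3.0],
  [0,0,-2,0,0,0,3.0],
  [0,0,-2,0,0,0,3.0],
  [0,0,-2,0,0,0,3.0],
  [0,0,-1,0,0,0,3.0],
  [0,0,0,0,0,0,3.0],
], squeeze=50)

```text
clock: 13.25
eef_pos: [498.2, -187.4, 233.2]
eef_rot: [3.141, -0.0, 0.699]
wrist_force: [-0.4, -0.4, -1.8]
finger_gap: 35.6
```

jog_arm([
  [1.2,-0.95,0,0,0,0,3.0],
  [2.4,-1.89,0,0,0,0,3.0],
  [2.4,-1.89,0,0,0,0,3.0],
  [2.4,-1.89,0,0,0,0,3.0],
  [2.4,-1.89,0,0,0,0,3.0],
  [2.4,-1.89,0,0,0,0,3.0],
  [2.4,-1.89,0,0,0,0,3.0],
  [2.4,-1.89,0,0,0,0,3.0],
  [2.4,-1.89,0,0,0,0,3.0],
  [2.4,-1.89,0,0,0,0,3.0],
  [2.4,-1.89,0,0,0,0,3.0],
  [2.4,-1.89,0,0,0,0,3.0],
  [1.2,-0.95,0,0,0,0,3.0],
  [0,0,0,0,0,0,3.0],
])

```text
clock: 15.0
eef_pos: [572.2, 172.4, 232.1]
eef_rot: [-3.141, 0.001, 0.7]
wrist_force: [0.3, -0.4, -1.3]
finger_gap: 35.2
```

jog_arm([
  [0,0,0,0,0,-5,3.0],
  [0,0,0,0,0,-10,3.0],
  [0,0,0,0,0,-10,3.0],
  [0,0,0,0,0,-10,3.0],
  [0,0,0,0,0,-10,3.0],
  [0,0,0,0,0,-10,3.0],
  [0,0,0,0,0,-10,3.0],
  [0,0,0,0,0,-10,3.0],
  [0,0,0,0,0,-10,3.0],
  [0,0,0,0,0,-10,3.0],
  [0,0,0,0,0,-10,3.0],
  [0,0,0,0,0,-10,3.0],
  [0,0,0,0,0,-10,3.0],
  [0,0,0,0,0,-10,3.0],
  [0,0,0,0,0,-10,3.0],
  [0,0,0,0,0,-1.5,3.0],
  [0,0,0,0,0,0,3.0],
  [0,0,0,0,0,0,3.0],
])

```text
clock: 17.25
eef_pos: [572.5, 171.5, 232.8]
eef_rot: [-3.142, 0.0, -3.03]
wrist_force: [0.1, 0.1, -1.1]
finger_gap: 35.3
```

```bash

python3 - <<'E'
from v import *
p=s['eef_pos']
a=[]
for n,cc in (('scene',(310,165,370,225)),('top',(145,127,195,177))):
    c=cam(n)
    L=cap(p[0],p[1],p[2]-11,s['eef_rot'][2])+collar(572.7,172,180,np.radians(6.5))
    a+=[draw(c,l,cc,N=390) for l in ([],L)]
save(np.vstack([np.hstack(a[:2]),np.hstack(a[2:])]),'col1.png',.76)
E
```

```text
17.25 [572.5 171.5 232.8] [-180.     0.  -173.6] [ 0.1  0.1 -1.1] [ 0.06  0.03 -0.03] 35.3 [ 13.  22.  75.  -0.  83. -83.]
```

View pics/col1.png

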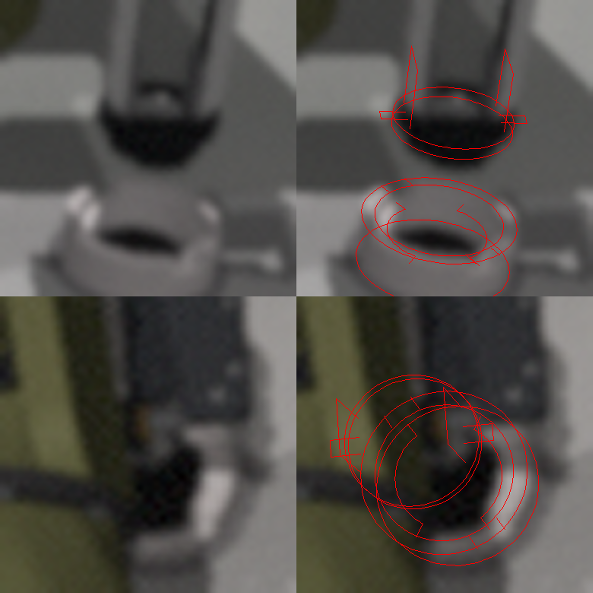

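The scene picture shows the cap centred over the collar (cap at zoom x≈158, collar x≈145), and both match their overlays within about 1 mm. I lower to just over the rim, then feel downward.

jog_arm([
  [0,0,1,0,0,0,3.0],
  [0,0,1,0,0,0,3.0],
  [0,0,1,0,0,0,3.0],
  [0,0,0.7,0,0,0,3.0],
  [0,0,0,0,0,0,3.0],
  [0,0,0,0,0,0,3.0],
])

```text
clock: 18.1
eef_pos: [572.7, 171.7, 196.1]
eef_rot: [3.142, 0.0, -3.027]
wrist_force: [-0.4, 0.8, -1.8]
finger_gap: 35.3
```

```bash
cat > v2.py <<'E'
from v import *
p=s['eef_pos']; a=[]
for n,cc in (('scene',(310,165,370,225)),('top',(145,127,195,177))):
    c=cam(n)
    L=cap(p[0],p[1],p[2]-11,s['eef_rot'][2])+collar(572.7,172,180,np.radians(6.5))
    a+=[draw(c,l,cc,N=390) for l in ([],L)]
import sys
save(np.vstack([np.hstack(a[:2]),np.hstack(a[2:])]),sys.argv[1],.76)
E
python3 v2.py col2.png
```

```text
18.1 [572.7 171.7 196.1] [ 1.8000e+02  3.0000e-02 -1.7345e+02] [-0.4  0.8 -1.8] [ 0.03 -0.04  0.02] 35.3 [ 13.  23.  78.   0.  79. -83.]
```

View pics/col2.png

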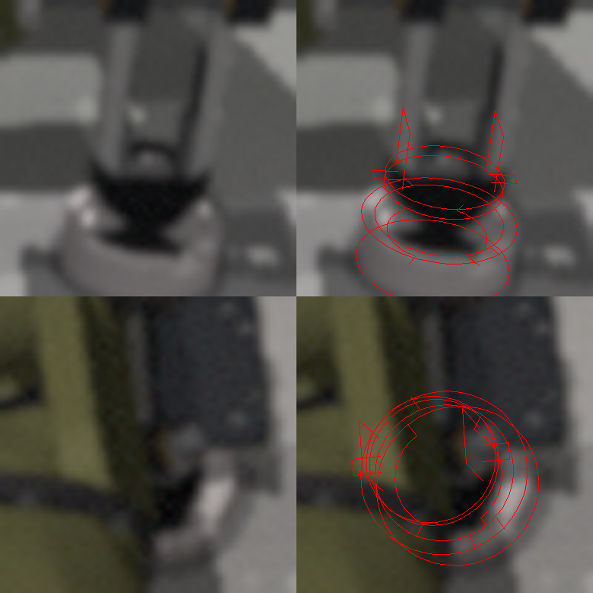

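jog_arm([
  [0,0,0.4,0,0,0,3.0],
  [0,0,0.4,0,0,0,3.0],
  [0,0,0.2,0,0,0,3.0],
  [0,0,0.2,0,0,0,3.0],
  [0,0,0,0,0,0,3.0],
])

```text
clock: 18.82
eef_pos: [572.9, 171.7, 184.7]
eef_rot: [3.141, 0.001, -3.027]
wrist_force: [0.3, -1.0, 6.0]
finger_gap: 35.4
```

jog_arm([
  [0,0,0.1,0,0,0,3.0],
  [0,0,0.1,0,0,0,3.0],
  [0,0,0.1,0,0,0,3.0],
  [0,0,0,0,0,0,3.0],
])

```text
clock: 19.32
eef_pos: [573.9, 171.9, 182.9]
eef_rot: [3.141, 0.005, -3.027]
wrist_force: [4.2, 0.9, 11.7]
finger_gap: 35.6
```

Contact came early with +x force, so the cap sits too far to -x. I back up a little, shift about +2.5 mm in x and feel again.

jog_arm([
  [0,0,-0.2,0,0,0,3.0],
  [0,0,-0.2,0,0,0,3.0],
  [-0.25,0,0,0,0,0,3.0],
  [0,0,0.1,0,0,0,3.0],
  [0,0,0.1,0,0,0,3.0],
  [0,0,0.1,0,0,0,3.0],
  [0,0,0,0,0,0,3.0],
])

```text
clock: 20.2
eef_pos: [575.0, 172.0, 181.6]
eef_rot: [-3.142, -0.0, -3.027]
wrist_force: [0.0, 0.1, -3.1]
finger_gap: 35.2
```

jog_arm([
  [0,0,0.1,0,0,0,3.0],
  [0,0,0.1,0,0,0,3.0],
  [0,0,0,0,0,0,3.0],
])

```text
clock: 20.58
eef_pos: [575.0, 172.0, 179.7]
eef_rot: [-3.142, -0.0, -3.027]
wrist_force: [-0.1, -0.7, -0.8]
finger_gap: 35.2
```

jog_arm([
  [0,0,0.1,0,0,0,3.0],
  [0,0,0.1,0,0,0,3.0],
  [0,0,0,0,0,0,3.0],
])

```text
clock: 20.95
eef_pos: [575.0, 172.0, 177.6]
eef_rot: [-3.142, -0.0, -3.027]
wrist_force: [1.0, -0.5, -1.5]
finger_gap: 35.3
```

jog_arm([
  [0,0,0.1,0,0,0,3.0],
  [0,0,0.1,0,0,0,3.0],
  [0,0,0,0,0,0,3.0],
])

```text
clock: 21.32
eef_pos: [575.3, 171.9, 175.7]
eef_rot: [-3.141, 0.001, -3.027]
wrist_force: [3.7, -1.1, -2.0]
finger_gap: 35.3
```

jog_arm([
  [0,0,0.1,0,0,0,3.0],
  [0,0,0,0,0,0,3.0],
])

```text
clock: 21.58
eef_pos: [575.3, 171.8, 174.8]
eef_rot: [-3.141, 0.001, -3.027]
wrist_force: [4.1, -1.6, 0.5]
finger_gap: 35.3
```

jog_arm([
  [0,0,0.1,0,0,0,3.0],
  [0,0,0,0,0,0,3.0],
])

```text
clock: 21.82
eef_pos: [575.4, 171.8, 173.9]
eef_rot: [-3.141, 0.001, -3.027]
wrist_force: [5.0, -2.5, 0.1]
finger_gap: 35.4
```

jog_arm([
  [-0.1,-0.05,0,0,0,0,3.0],
  [0,0,0.1,0,0,0,3.0],
  [0,0,0,0,0,0,3.0],
])

```text
clock: 22.2
eef_pos: [575.8, 171.7, 172.6]
eef_rot: [3.141, -0.001, -3.027]
wrist_force: [0.0, 0.1, 0.0]
finger_gap: 35.4
```

jog_arm([
  [0,0,0.1,0,0,0,3.0],
  [0,0,0,0,0,0,3.0],
])

```text
clock: 22.45
eef_pos: [575.9, 171.7, 171.7]
eef_rot: [3.141, -0.0, -3.027]
wrist_force: [-2.0, -0.2, 2.4]
finger_gap: 35.3
```

```bash
python3 v2.py col3.png
```

```text
22.45 [575.9 171.7 171.7] [ 1.7999e+02 -2.0000e-02 -1.7344e+02] [-2.  -0.2  2.4] [0.03 0.25 0.01] 35.3 [ 13.  25.  80.   0.  76. -83.]
```

View pics/col3.png

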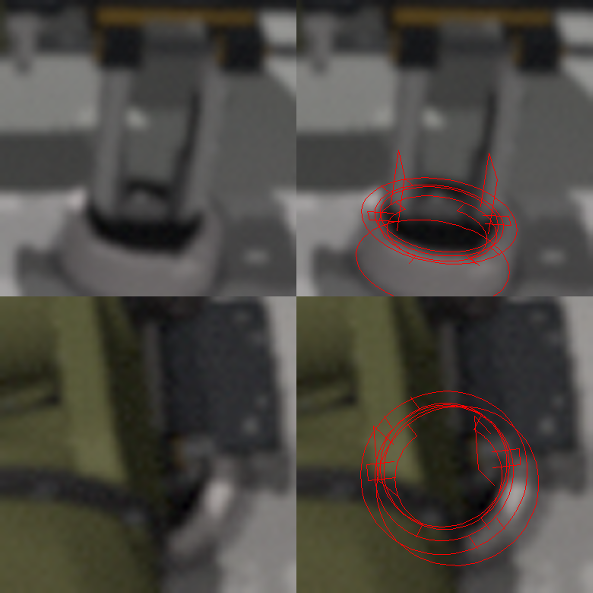

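jog_arm([
  [0,0,0.1,0,0,0,3.0],
  [0,0,0,0,0,0,3.0],
])

```text
clock: 22.8
eef_pos: [576.0, 171.6, 170.8]
eef_rot: [3.142, -0.0, -3.027]
wrist_force: [-1.6, 0.4, 3.5]
finger_gap: 35.5
```

jog_arm([
  [0,0,0.1,0,0,0,3.0],
  [0,0,0,0,0,0,3.0],
])

```text
clock: 23.05
eef_pos: [576.1, 171.6, 169.8]
eef_rot: [3.142, 0.0, -3.027]
wrist_force: [-3.6, -0.1, 4.1]
finger_gap: 35.4
```

jog_arm([
  [0,0,0.1,0,0,0,3.0],
  [0,0,0,0,0,0,3.0],
])

```text
clock: 23.3
eef_pos: [576.1, 171.6, 169.0]
eef_rot: [3.141, 0.0, -3.027]
wrist_force: [-2.5, 0.8, 5.2]
finger_gap: 35.2
```

Force rises about 1.5 N per mm, which is the seal, so the lugs have dropped through the gaps. I press about 3.4 mm further.

jog_arm([
  [0.04,0,0.1,0,0,0,3.0],
  [0,0,0.1,0,0,0,3.0],
  [0,0,0,0,0,0,3.0],
])

```text
clock: 23.68
eef_pos: [576.0, 171.6, 167.4]
eef_rot: [3.141, 0.001, -3.027]
wrist_force: [-2.9, -0.5, 9.4]
finger_gap: 35.3
```

jog_arm([
  [0,0,0.1,0,0,0,3.0],
  [0,0,0.05,0,0,0,3.0],
  [0,0,0,0,0,0,3.0],
])

```text
clock: 24.05
eef_pos: [576.0, 171.6, 166.2]
eef_rot: [3.141, 0.001, -3.027]
wrist_force: [-4.0, 0.4, 11.0]
finger_gap: 35.3
```

Reading 11 N plus the weight gives about 6.5 mm of seal travel. Now I turn clockwise (tool +z) in small steps, watching lateral force.

jog_arm([
  [0.05,0,0,0,0,3,3.0],
  [0,0,0,0,0,4,3.0],
  [0,0,0,0,0,4,3.0],
  [0,0,0,0,0,0,3.0],
])

```text
clock: 24.55
eef_pos: [576.2, 171.8, 166.5]
eef_rot: [3.14, 0.003, 3.063]
wrist_force: [-0.6, 1.1, 10.3]
finger_gap: 35.2
```

```bash
python3 look.py
```

```text
24.55 [576.2 171.8 166.5] [179.93   0.19 175.49] [-0.6  1.1 10.3] [ 0.33 -0.17  0.08] 35.2 [ 13.  25.  80.   0.  75. -72.]
```

jog_arm([
  [0,0,0,0,0,4,3.0],
  [0,0,0,0,0,4,3.0],
  [0,0,0,0,0,4,3.0],
  [0,0,0,0,0,0,3.0],
])

```text
clock: 25.05
eef_pos: [576.3, 171.8, 166.5]
eef_rot: [3.14, 0.003, 2.853]
wrist_force: [1.8, 1.3, 9.7]
finger_gap: 35.3
```

```bash
python3 look.py
```

```text
25.05 [576.3 171.8 166.5] [179.89   0.19 163.49] [1.8 1.3 9.7] [ 0.23 -0.35  0.06] 35.3 [ 13.  25.  80.   0.  75. -60.]
```

jog_arm([
  [0,0,0,0,0,4,3.0],
  [0,0,0,0,0,4,3.0],
  [0,0,0,0,0,4,3.0],
  [0,0,0,0,0,0,3.0],
])

```text
clock: 25.55
eef_pos: [576.3, 171.7, 166.5]
eef_rot: [3.139, 0.003, 2.644]
wrist_force: [0.1, 0.6, 10.2]
finger_gap: 35.3
```

```bash
python3 look.py
```

```text
25.55 [576.3 171.7 166.5] [1.7986e+02 1.6000e-01 1.5149e+02] [ 0.1  0.6 10.2] [ 0.16 -0.42 -0.  ] 35.3 [ 13.  25.  80.  -0.  75. -48.]
```

jog_arm([
  [0,0,0,0,0,4,3.0],
  [0,0,0,0,0,4,3.0],
  [0,0,0,0,0,4,3.0],
  [0,0,0,0,0,0,3.0],
])

```text
clock: 26.05
eef_pos: [576.3, 171.6, 166.5]
eef_rot: [3.139, 0.002, 2.435]
wrist_force: [1.8, 1.0, 9.7]
finger_gap: 35.5
```

```bash
python3 look.py
```

```text
26.05 [576.3 171.6 166.5] [1.7983e+02 1.4000e-01 1.3949e+02] [1.8 1.  9.7] [ 0.03 -0.32 -0.02] 35.5 [ 13.  25.  80.  -0.  75. -36.]
```

jog_arm([
  [0,0,0,0,0,2,3.0],
  [0,0,0,0,0,2,3.0],
  [0,0,0,0,0,0,3.0],
])

```text
clock: 26.42
eef_pos: [576.4, 171.6, 166.5]
eef_rot: [3.138, 0.002, 2.365]
wrist_force: [1.1, 1.6, 9.4]
finger_gap: 35.6
```

```bash
python3 look.py
```

```text
26.425 [576.4 171.6 166.5] [1.7982e+02 1.3000e-01 1.3552e+02] [1.1 1.6 9.4] [ 0.04 -0.43  0.03] 35.6 [ 13.  25.  80.  -0.  75. -32.]
```

jog_arm([
  [0,0,0,0,0,2,3.0],
  [0,0,0,0,0,2,3.0],
  [0,0,0,0,0,0,3.0],
])

```text
clock: 26.8
eef_pos: [576.3, 171.6, 166.5]
eef_rot: [3.138, 0.002, 2.295]
wrist_force: [1.7, 1.0, 9.3]
finger_gap: 35.3
```

```bash
python3 look.py
```

```text
26.8 [576.3 171.6 166.5] [1.7981e+02 1.2000e-01 1.3152e+02] [1.7 1.  9.3] [-0.02 -0.44  0.02] 35.3 [ 13.  25.  80.  -0.  75. -28.]
```

jog_arm([
  [0,0,0,0,0,2,3.0],
  [0,0,0,0,0,0,3.0],
])

```text
clock: 27.05
eef_pos: [576.5, 171.6, 166.5]
eef_rot: [3.138, 0.002, 2.261]
wrist_force: [2.9, 1.3, 8.5]
finger_gap: 35.2
```

```bash
python3 look.py
```

```text
27.05 [576.5 171.6 166.5] [1.7979e+02 1.2000e-01 1.2953e+02] [2.9 1.3 8.5] [ 0.02 -0.69  0.08] 35.2 [ 13.  25.  80.  -0.  75. -26.]
```

jog_arm([
  [0,0,0,0,0,2,3.0],
  [0,0,0,0,0,0,3.0],
])

```text
clock: 27.3
eef_pos: [576.7, 171.7, 166.6]
eef_rot: [3.137, 0.002, 2.226]
wrist_force: [4.2, 1.5, 8.4]
finger_gap: 35.5
```

```bash
python3 look.py
```

```text
27.3 [576.7 171.7 166.6] [1.7975e+02 1.3000e-01 1.2754e+02] [4.2 1.5 8.4] [ 0.11 -1.09  0.32] 35.5 [ 13.  25.  80.  -0.  75. -24.]
```

jog_arm([
  [0,0,0,0,0,1,3.0],
  [0,0,0,0,0,0,3.0],
])

```text
clock: 27.55
eef_pos: [576.7, 171.7, 166.6]
eef_rot: [3.137, 0.002, 2.209]
wrist_force: [4.9, 1.6, 8.2]
finger_gap: 35.3
```

```bash
python3 look.py
```

```text
27.55 [576.7 171.7 166.6] [1.7976e+02 1.3000e-01 1.2657e+02] [4.9 1.6 8.2] [ 0.12 -1.11  0.48] 35.3 [ 13.  25.  80.  -0.  75. -23.]
```

The moment rises about 0.16 N m per degree at yaw 127°, so the lugs are at the stop (expected about 126.5°). I ease off 1° and let go.

jog_arm([
  [0,0,0,0,0,-1,3.0],
  [0,0,0,0,0,0,3.6],
  [0,0,0,0,0,0,3.9],
  [0,0,0,0,0,0,4.2],
  [0,0,0,0,0,0,4.5],
  [0,0,0,0,0,0,4.8],
  [0,0,0,0,0,0,5.2],
  [0,0,0,0,0,0,6.0],
  [0,0,0,0,0,0,6.5],
  [0,0,0,0,0,0,6.5],
  [0,0,0,0,0,0,6.5],
])

```text
clock: 28.92
eef_pos: [575.2, 171.4, 165.1]
eef_rot: [-3.141, -0.0, 2.226]
wrist_force: [0.0, -0.5, 1.0]
finger_gap: 65.0
```

```bash
python3 v2.py col4.png
```

```text
28.925 [575.2 171.4 165.1] [-1.7999e+02 -1.0000e-02  1.2754e+02] [ 0.  -0.5  1. ] [-0.01  0.06  0.02] 65.0 [ 13.  25.  80.  -0.  75. -24.]
```

View pics/col4.png

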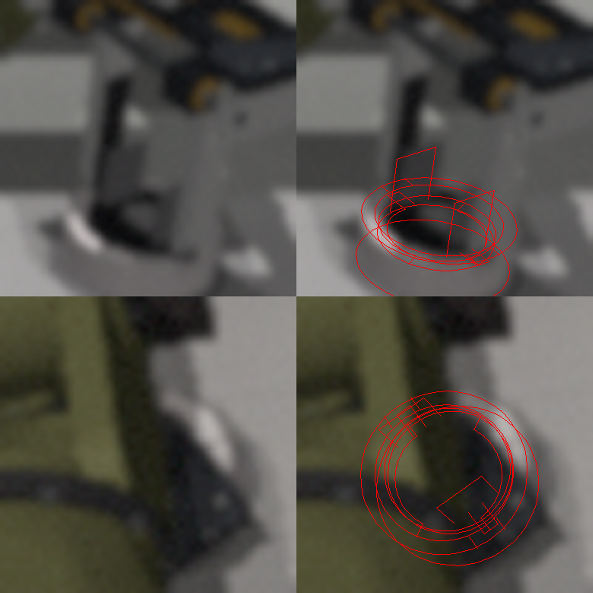

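jog_arm([
  [0,0,-0.3,0,0,0,7],
  [0,0,-0.7,0,0,0,7],
  [0,0,-1.5,0,0,0,7],
  [0,0,-2,0,0,0,7],
  [0,0,-3,0,0,0,7],
  [0,0,-3,0,0,0,7],
  [0,0,-3,0,0,0,7],
  [3,2,0,0,0,0,7],
  [4,3,0,0,0,0,7],
  [4,3,0,0,0,0,7],
  [4,3,0,0,0,0,7],
  [3,2,0,0,0,0,7],
  [0,0,0,0,0,0,7],
  [0,0,0,0,0,0,7],
])

```text
clock: 30.78
eef_pos: [568.7, 392.9, 300.9]
eef_rot: [3.141, 0.0, 2.226]
wrist_force: [0.4, 0.1, -0.6]
finger_gap: 69.8
```

```bash
python3 - <<'E'
from v import *
for n in ('top','scene'): save(cam(n)['image'],'end_%s.png'%n,1.5)
a=[]
for n,cc in (('scene',(315,180,365,230)),('top',(150,137,190,177))):
    c=cam(n)
    L=cap(573.5,172,158,np.radians(127.5))[:]
    a+=[draw(c,l,cc,N=390) for l in ([],L)]
save(np.vstack([np.hstack(a[:2]),np.hstack(a[2:])]),'col5.png',.76)
E
```

```text
30.775 [568.7 392.9 300.9] [1.7997e+02 2.0000e-02 1.2754e+02] [ 0.4  0.1 -0.6] [-0.01  0.03  0.01] 69.8 [32. 35. 48. -0. 97. -6.]
```

View pics/col5.png

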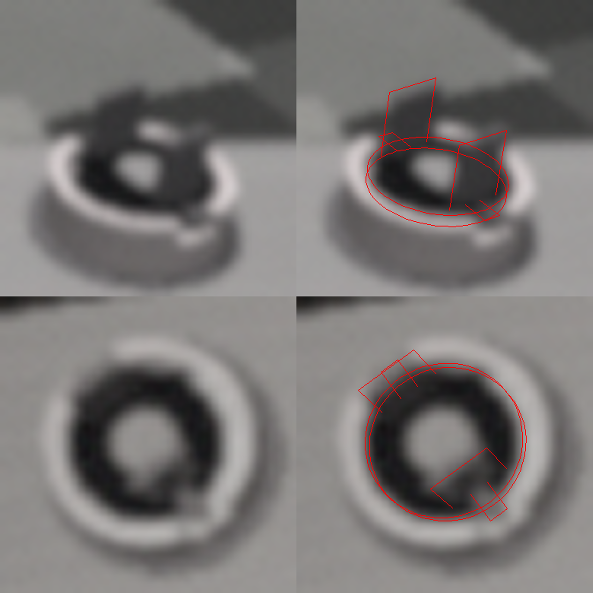

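View pics/end_top.png

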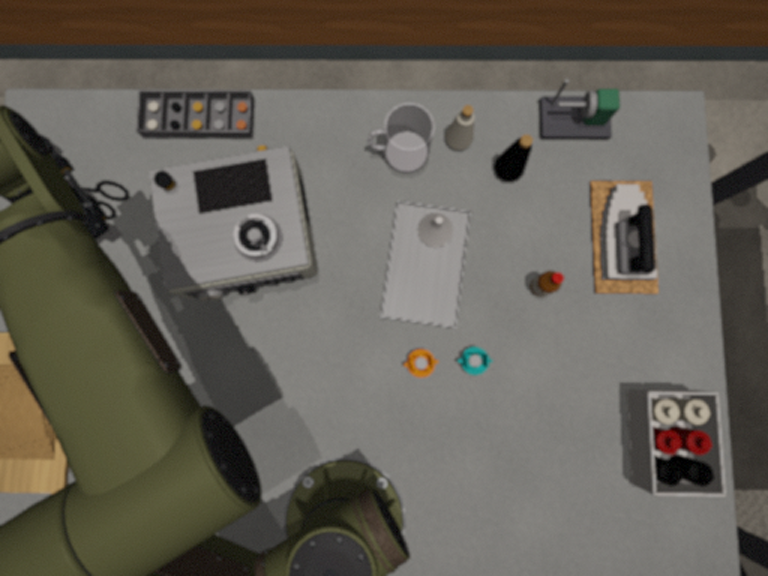

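```bash
python3 - <<'E'
from v import *
a=[]
for n,cc in (('scene',(318,190,362,230)),('top',(153,140,187,174))):
    c=cam(n); im=c['image'][cc[1]:cc[3],cc[0]:cc[2]].astype(float); im=np.clip((im/im.max())**.6*255,0,255).astype(np.uint8)
    a.append(cv2.resize(im,(390,390),interpolation=cv2.INTER_CUBIC))
save(np.hstack(a),'fin.png')
E
```

```text
30.975 [568.9 392.5 300.9] [1.7996e+02 1.0000e-02 1.2748e+02] [ 0.2 -0.3  0.2] [ 0.03  0.01 -0.02] 70.0 [32. 35. 48. -0. 97. -6.]
```

View pics/fin.png

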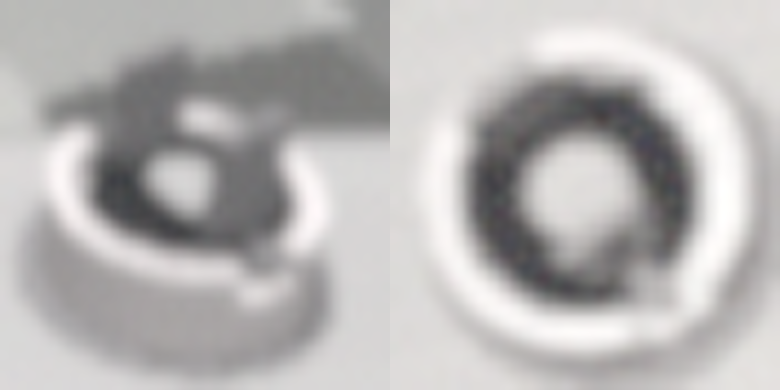

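```bash
python3 -c "
from cell import *
print(sign_off()); print(read_state()['clock'])"
```

```text
the job is handed in; nothing more can be done
None
the job is handed in; nothing more can be done
```

The filler cap is in the collar, turned clockwise to the stop and released. I handed the job in at about 31 s, and `sign_off` gives no verdict.

**What I did:** I pinched the black cap from the tray by its tabs and carried it to the collar. The first descent caught with a +x force, so I shifted about 2.5 mm and it went in. The lugs dropped through the gaps at about 6.5° world yaw. I pressed to about 12.5 N of seal force, roughly 6.5 mm of travel. I then turned about 60° until the moment rose at the stop, eased back 1°, let go and withdrew.

**Last checks:**
- **Cap seating:** it sits low and level. The near tab's nib is visible in its notch.
- **Far nib:** the dark patch in the far notch fits the other nib, but the picture is too blurry to be certain.
- **Lock:** I did not test it by pulling.
- **Force on the robot:** with the arm well away it reads about zero.
- **Other things:** in the last top picture the funnel, oil bottle and both look-alikes stand where they did.

**Disagreements:**
- **Fingertip height:** the fingertips appeared about 40 mm higher in both cameras than the reported tool position and stated geometry imply. I set the grasp height from the pictures and the rest by force.
- **Collar position:** it was about 3 mm further in +x by touch than by camera, or the cap sat that far off-centre in the grip.
- **Finger gap:** it read about 35 mm while gripping, against the stated 38 mm.

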